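# Level the graphite setting slab

## Task

Level the graphite slab: turn its two T-bar foot screws, each as far and in the direction it needs, until the bubble of the round level lies wholly inside the black ring, and leave it there. Do not lean on the glass level, and do not knock over or shift the jars, the brush and the marker around the slab.

Things in the scene. Friction and masses are not known exactly. Their poses are not given: they have to be found in the camera images.
- bubble_centre (a point): Centre of the pale round bubble, 14 mm across, in the green bull's-eye level. It floats to the high side. Turning a foot screw moves it 9 mm per radian along the line from the slab's fixed far foot to that screw: towards the screw as the slab rises there, away as it sinks. It follows within about 1 s.
- ring_centre (a point): Centre of the black ring (22 mm inner diameter) drawn on the level, 83 mm above the bench. Its axes are the slab's.
- vial: The bull's-eye level: a round glass-topped dish with an aluminium rim, 82 mm across and 17 mm high, fixed on the middle of the graphite; origin at the centre of its underside. The bubble can go no farther than 20 mm from the ring's centre along the slab's x or y axis, however much steeper the slab is.
- slab: Wooden board 190 (x) x 280 (y) x 19 mm with a raised graphite plate 150 x 200 x 10 mm on it; origin at the centre of its underside, 40 mm above the bench; x to its far edge, y along it to the left screw. It stands on a fixed foot at x = 60, y = 0 mm and on two screws at x = -60, y = 120 (left) and -120 mm (right).
- left_screw (a joint): Turn of the left foot screw, rad. Positive: clockwise from above, raising the slab here (8 mm a turn); negative lowers it. Free from -4.5 to 4.5; friction 0.12 N m (3 N at the bar's end) holds it where it is left. At 0 the bar lies along the slab's y axis, red ball to +y. Level is at no fixed value: the bench dips by up to 1 mm under a foot.
- left_hub (a point): Middle of the left screw's T-bar, on its upright axis, always 93 mm above the bench. A level steel bar, 10 mm thick, with an 18 mm ball at each end (one red, one black), 48 mm from the axis, runs through a dark hub 25 mm across that reaches 13 mm above and 17 mm below this point. Under the bar: 19 mm free above the graphite, 29 mm above the wood.
- left_red_ball (a point): Centre of the red ball at one end of the left T-bar, 48 mm from the axis, 93 mm above the bench; the black ball is at the other end.
- right_screw (a joint): Turn of the right foot screw, rad. Positive: clockwise from above, raising the slab here (8 mm a turn); negative lowers it. Free from -4.5 to 4.5; friction 0.12 N m (3 N at the bar's end) holds it where it is left. At 0 the bar lies along the slab's y axis, red ball to +y. Level is at no fixed value: the bench dips by up to 1 mm under a foot.
- right_hub (a point): Middle of the right screw's T-bar, on its upright axis, always 93 mm above the bench. A level steel bar, 10 mm thick, with an 18 mm ball at each end (one red, one black), 48 mm from the axis, runs through a dark hub 25 mm across that reaches 13 mm above and 17 mm below this point. Under the bar: 19 mm free above the graphite, 29 mm above the wood.
- right_red_ball (a point): Centre of the red ball at one end of the right T-bar, 48 mm from the axis, 93 mm above the bench; the black ball is at the other end.
- frit_jar: White-lidded glass jar of blue frit, 59 mm across and 78 mm high, standing on the bench to the right of the slab; origin at the centre of its underside. It must stay where it is.
- amber_jar: Small open amber glass jar, 57 mm across and 62 mm high, standing on the bench at the slab's far left; origin at the centre of its underside. It must stay where it is.
- brush: Wooden-handled bristle brush, 27 x 189 x 23 mm, lying on the bench left of the slab; origin at the centre of its underside. It must stay where it is.
- marker: Fat felt marker, 110 mm long, 19 mm thick, lying on the bench right of the slab; origin at the centre of its underside. It must stay where it is.

How it is judged:
By the outcome, as a careful person would: the job done as asked, in the order asked, and still so for the second after the job is handed in, with the robot touching nothing.
It also fails if it takes over 64 s, if anything falls off the work surface, if the arm or the gripper's body presses on something with over 40 N, if the wrist force passes 120 N, or if a joint passes its speed limit or range.

## Robot

A 6-joint arm with a two-finger parallel gripper is mounted at the origin on a cart in front of the work surface, level with it; the furniture and walls round the work are solid. World frame = base frame: x ahead of the robot, y to its left, z up, the work surface at z = 0. Lengths are in m, angles in rad, forces in N, time in s.
With the tool pointing down it reaches from about 0.35 to 0.975 m from the base axis. Payload 4.9 kg.
Tool frame: the origin (TCP) lies midway between the tips of the shut fingers; the grasp point (between the pads) lies 19 mm behind it; z points along the fingers, y is the line along which they close (so a half turn about z gives the same grasp; the last joint's range is limited). The gripper opens to 85 mm and grips with 20 to 120 N. Pads are 22 mm wide; open, the fingers measure 114 mm over their backs; the gripper's body (76 mm by 85 mm) begins 54 mm behind the grasp point. The pads swing forward as they close: fully open they stand 13 mm farther back than shut.
Start: joints at [-1.403, 0.053, 1.613, -0, 1.476, -0.119], TCP at [0.177, -0.599, 0.231] pointing down, gripper open.
Joint ranges: [-3.01, 3.01], [-1.01, 2.22], [0.06, 2.58], [-1.02, 4.17], [0.09, 2.62], [-3.14, 3.14]. Speed limits (rad/s): [2.57, 2.57, 3.14, 3.14, 3.14, 3.14].

## Interface

Orientations are given as a rotation vector (axis times angle).
In Python, from station import ctrl gives the robot as it stands. The module is installed in compiled form; this text tells all that it offers.
- The arm moves only by the shell command python3 -m handwheel 'ROWS' [OPENING] [FORCE]. ROWS is JSON, a list of rows, each a list of 2 entries, a list of its own where there are three numbers: the shift along the tool's x, y, z in cm, then the turn, a rotation vector about the tool's x, y, z in rad. In form: [[[tx, ty, tz], [ax, ay, az]], ...]. A call has 1 to 5 rows; each row is the pose to reach, as a shift and turn from the pose commanded when the call began, along the tool's axes at that moment; what a row does not reach only later rows make up. A row lasts 1/8 s, in which the tool goes at most 62.5 mm and 10.7 degrees, less where a joint would pass 70% of its speed; a pose out of reach is approached as far as the arm can. A call with a gripper value outside its range is refused whole. OPENING is the gripper's target within -1 to 1 (shut at 1, half-way at 0, fully open at -1), set as the call begins (- or left out, the last holds). The fingers move at their own pace and stop on an object; FORCE is the grip in N (left out, the last holds). Time passes only in rows, so rows that repeat a pose let the fingers close. It gives the time, the measured TCP pose, the force, the opening and the grip force at its end, in the units of the state.
- ctrl.get_obs(): the state, without advancing time (a new reading comes with each control period).
- ctrl.get_image(name): name is "side" or "top" or "wrist"; returns the picture (480x640x3 uint8, blue, green, red); there is no depth.
- ctrl.calibration(name): a dict with "fx", "fy", "cx", "cy" (pixels), "k1" (the pictures are not rectified: a ray, as slopes to the right and down, at radius r is drawn at 1 + k1 r^2 times it, then the intrinsics apply), "R" (3x3) and "t" (3): a world point X has camera coordinates R X + t. Camera axes: x right, y down, z forward; pixel columns grow to the right and rows downward; lengths in m; the calibration is good to about 2 mm. A picture is of the moment at which its call begins: read the wrist's pose just before it. calibration takes no time and is no camera call; for the wrist camera it gives the pose at the moment of the call.
- ctrl.finish_job(): hands the job in; it is judged then, once.
Trained networks look in the newest picture that a camera, given by its name, has taken for a name from the list of things; names that differ only in an ending like _2 or _b are one class to them, and where a whole thing is asked for, a point or a joint stands for the part that bears it (a point fixed in the world has none). Each returns a list of dicts, best first, with "score" (0 to 1); they miss things now and then, are a little off and sometimes report something else, mostly with a low value. They report only what shows in the picture. A call takes as long as a camera call.
- ctrl.look_for(camera, query): "position" ([column, row] in pixels, amid what is visible of it).
- ctrl.landmark_of(camera, query): "position" ([column, row] in pixels: a listed point, or the origin of a listed thing).
The state is a dict: "t": time; "q": joint angles; "dq": joint speeds; "effort": joint torques, N m; "tool_pos": TCP position; "tool_rot": TCP orientation; "contact_force": force on the tool from outside, world axes, zero at the start; "wrist_torque": the same for the moment, N m; "opening": finger opening in m; "grip_force": force on a finger pad.
Only numpy, scipy, OpenCV 4.12 (cv2) and the standard library are available. Lean on these libraries where they do the work, as an engineer would, in place of code of your own. Each camera call takes 0.05 s, during which the arm holds its last target. There are 200 camera calls.

## Working session

There is one attempt and no reset: what is moved stays moved. The work goes in short steps, Python scripts to look and compute and a shell command to move; the robot and the scene stay as the last step left them, time stands still between calls to the robot, and variables do not carry over. Pictures are saved under pics/ and viewed, at most 10 in all, crops included, and the job is handed in when it is done.

```bash
mkdir -p pics
cat > h.py <<'E'
import numpy as np, cv2
from station import ctrl
from scipy.spatial.transform import Rotation as Ro
def ray(c,uv):
    K=ctrl.calibration(c); d=np.array([(uv[0]-K['cx'])/K['fx'],(uv[1]-K['cy'])/K['fy']]); s=d.copy()
    for _ in range(20): s=d/(1+K['k1']*(s@s))
    R=np.array(K['R']); return -R.T@np.array(K['t']), R.T@np.array([s[0],s[1],1])
def at(c,uv,z):
    o,d=ray(c,uv); return o+d*(z-o[2])/d[2]
Z=dict(bubble_centre=.083,ring_centre=.083,left_hub=.093,left_red_ball=.093,right_hub=.093,right_red_ball=.093)
def find(c,names=Z):
    out={}
    for n in names:
        for r in ctrl.landmark_of(c,n)[:2]:
            p=at(c,r['position'],Z.get(n,0)); out.setdefault(n,p)
            print(c,n,round(r['score'],2),np.round(r['position']),np.round(p*1000))
    return out
E
python3 - <<'E'
from h import *
a=ctrl.get_image('top');b=ctrl.get_image('side')
cv2.imwrite('pics/top.png',a);cv2.imwrite('pics/side.png',b)
find('top',list(Z)+['slab','frit_jar','amber_jar','brush','marker']);find('side')
o=ctrl.get_obs();print(o['t'],o['tool_pos'],Ro.from_rotvec(o['tool_rot']).as_matrix().round(3),o['opening'])
E
```

```text
top bubble_centre 0.51 [314. 280.] [563. 223.  83.]
top ring_centre 0.77 [309. 272.] [576. 232.  83.]
top left_hub 0.96 [231. 297.] [536. 358.  93.]
top left_red_ball 0.98 [205. 288.] [552. 402.  93.]
top right_hub 0.79 [379. 315.] [504. 120.  93.]
top right_red_ball 0.58 [372. 288.] [547. 129.  93.]
top right_red_ball 0.44 [436. 296.] [532.  28.  93.]
top slab 0.72 [311. 271.] [585. 230.   0.]
top frit_jar 0.73 [427. 245.] [628.  21.   0.]
top amber_jar 0.88 [200. 219.] [684. 432.   0.]
top brush 0.81 [190. 291.] [553. 449.   0.]
top marker 0.6 [438. 297.] [534.   5.   0.]
side bubble_centre 0.47 [347. 252.] [574. 223.  83.]
side ring_centre 0.86 [344. 253.] [579. 231.  83.]
side left_hub 0.82 [351. 286.] [537. 362.  93.]
side left_hub 0.74 [367. 227.] [555. 117.  93.]
side left_red_ball 0.58 [335. 298.] [554. 406.  93.]
side left_red_ball 0.41 [343. 276.] [558. 333.  93.]
side right_hub 0.73 [390. 231.] [504. 124.  93.]
side right_hub 0.72 [347. 247.] [575. 222.  93.]
side right_red_ball 0.82 [366. 227.] [558. 119.  93.]
0.95 [ 0.17678885 -0.59945501  0.23128279] [[ 0.959  0.283 -0.   ]
 [ 0.283 -0.959  0.   ]
 [-0.    -0.    -1.   ]] 0.08529786582851107
```

View pics/top.png

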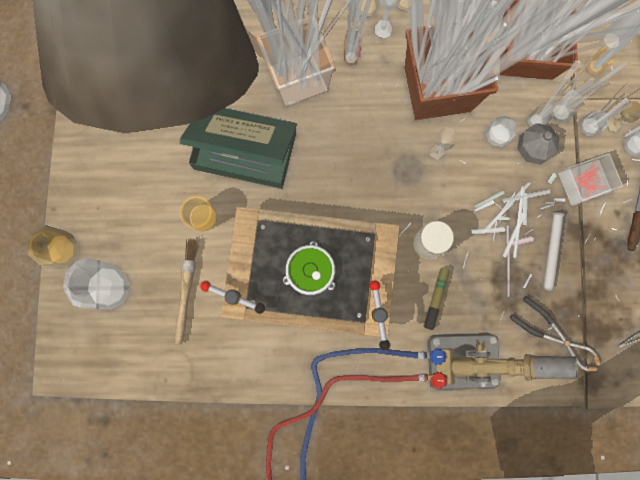

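View pics/side.png

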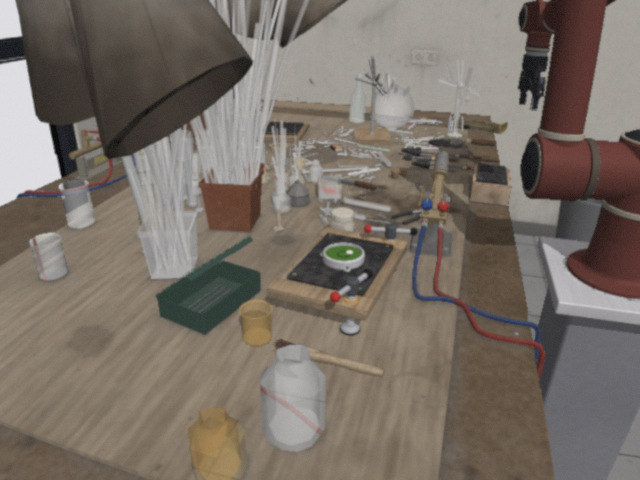

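The top view shows the bubble near (316,275), up-right of the robot side of the ring at about (310,270). The left bar runs from its red ball (205,287) to the black one (260,308). The right bar runs from its red ball (375,286) to the black one (385,345). Next I measure the bubble offset and plan the grasps.

```bash
cat >> h.py <<'E'
yaw=np.arctan2(-.032,.238); X=np.array([np.cos(yaw),np.sin(yaw)]); Y=np.array([-X[1],X[0]])
HL=np.array([.536,.360]);HR=np.array([.504,.121])
def bub(c,img,png=None):
    "pale bubble and green disc centres -> slab-frame offset in mm"
    hsv=cv2.cvtColor(img,cv2.COLOR_BGR2HSV)
    g=cv2.inRange(hsv,(40,120,40),(75,255,255))
    n,l,s,ce=cv2.connectedComponentsWithStats(cv2.morphologyEx(g,cv2.MORPH_CLOSE,np.ones((3,3))))
    i=1+s[1:,4].argmax(); cs,_=cv2.findContours((l==i).astype('u1'),0,1); h=cv2.convexHull(max(cs,key=cv2.contourArea))
    e=cv2.fitEllipse(h); disc=np.zeros(g.shape,'u1'); cv2.fillPoly(disc,[h],255); disc=cv2.erode(disc,np.ones((3,3)))
    S=hsv[...,1].astype(float); w=np.clip(200-S,0,None)*(disc>0)*(hsv[...,2]>110)
    v,u=np.mgrid[:480,:640]; b=np.array([(u*w).sum(),(v*w).sum()])/w.sum()
    d=(at(c,b,.083)-at(c,e[0],.083))[:2]*1000
    o=np.array([d@X,d@Y]); sm=o[0]/6.364; df=-o[1]/6.364
    print(c,'disc',e,'bub',b.round(1),'offset',o.round(1),'turn L,R',((sm+df)/2).round(2),((sm-df)/2).round(2))
    if png: 
        x,y=map(int,e[0]); cv2.imwrite(png,cv2.resize(img[max(0,y-60):y+60,max(0,x-80):x+80],None,fx=5,fy=5,interpolation=2))
E
python3 - <<'E'
from h import *
bub('top',ctrl.get_image('top'),'pics/c1.png')
o=ctrl.get_obs(); R=Ro.from_rotvec(o['tool_rot']).as_matrix();p=o['tool_pos']
for n,H,rb in (('L',HL,(.552,.403)),('R',HR,(.547,.129))):
    d=np.array(rb)-H; a=np.arctan2(d@X,d@Y); print(n,'screw angle',a,'bar dir world',np.arctan2(d[1],d[0]))
    print('shift to hub z .15 cm',(R.T@(np.r_[H,.15]-p)*100).round(1))
print('tool y dir',np.arctan2(R[1,1],R[0,1]),'K',ctrl.calibration('wrist')['t'],o['q'])
E
```

```text
top disc ((309.90386962890625, 269.2073059082031), (42.41618728637695, 42.644630432128906), 69.60259246826172) bub [315.3 275. ] offset [-8.5 -9.9] turn L,R 0.11 -1.45
L screw angle 0.22256740807895653 bar dir world 1.2145766713987465
shift to hub z .15 cm [ 61.6 -81.9   8.1]
R screw angle 1.2532006229405277 bar dir world 0.18394345653717517
shift to hub z .15 cm [ 51.8 -59.8   8.1]
tool y dir -1.284009456306339 K [-0.62456759 -0.04303919  0.38049489] [-1.40302631e+00  5.27198798e-02  1.61288899e+00 -7.92815385e-06
  1.47600474e+00 -1.19016104e-01]
```

View pics/c1.png

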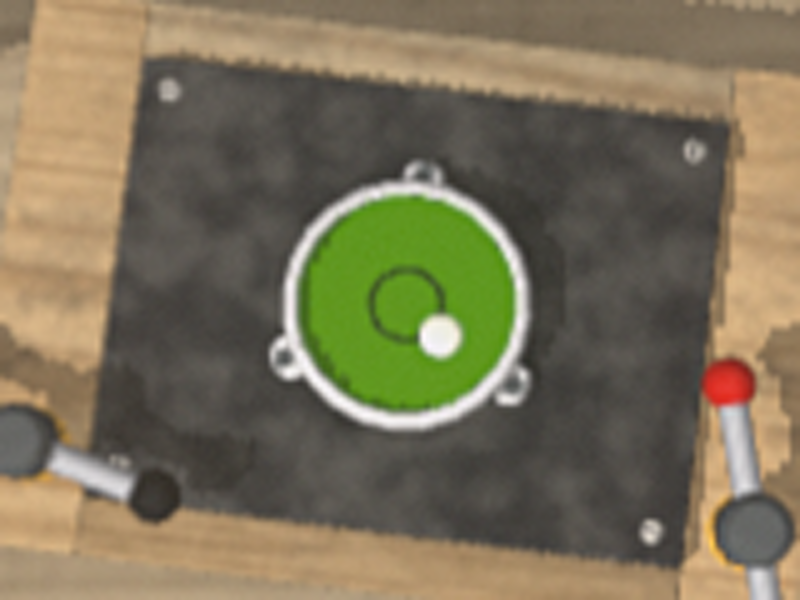

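```bash
python3 -m handwheel '[[[26,-30,-6],[0,0,0]],[[51.8,-59.8,-6],[0,0,0]],[[51.8,-59.8,-6],[0,0,0]],[[51.8,-59.8,-6],[0,0,0]],[[51.8,-59.8,-6],[0,0,0]]]' -1 30
```

```text
t: 1.62
tool_pos: [0.3062, -0.3144, 0.2583]
tool_rot: [3.109, 0.448, 0.001]
contact_force: [1.3, -0.2, -0.9]
opening: 0.0855
grip_force: 0.0
```

```bash
python3 -m handwheel '[[[30,-35,-2],[0,0,0]],[[30,-35,-2],[0,0,0]],[[30,-35,-2],[0,0,0]],[[30,-35,-2],[0,0,0]],[[30,-35,-2],[0,0,0]]]'; python3 -m handwheel '[[[0,0,0],[0,0,0]],[[0,0,0],[0,0,0]]]'
cat >> h.py <<'E'
def go(H,z,ydir=None):
    o=ctrl.get_obs(); R=Ro.from_rotvec(o['tool_rot']).as_matrix()
    y=np.arctan2(R[1,1],R[0,1]); print('t',o['t'],'p',o['tool_pos'].round(4) if hasattr(o['tool_pos'],'round') else o['tool_pos'],'ydir',round(y,3),'q6',round(o['q'][5],2),'axis',R[:,2].round(3))
    print('shift cm',(R.T@(np.r_[H,z]-o['tool_pos'])*100).round(2), 'az', None if ydir is None else -((ydir-y+np.pi/2)%np.pi-np.pi/2))
E
python3 -c "
from h import *
go(HR,.2,.184+np.pi/2)"
```

```text
t: 2.25
tool_pos: [0.4341, -0.0294, 0.2721]
tool_rot: [3.109, 0.449, 0.003]
contact_force: [0.0, -0.3, 0.2]
opening: 0.0853
grip_force: 0.0
t: 2.5
tool_pos: [0.4334, -0.0313, 0.2715]
tool_rot: [3.109, 0.45, -0.0]
contact_force: [0.4, 0.1, -0.5]
opening: 0.0856
grip_force: 0.0
t 2.5 p [ 0.4334 -0.0313  0.2715] ydir -1.283 q6 1.04 axis [-0. -0. -1.]
shift cm [ 11.09 -12.61   7.14] az 0.10366826858732736
```

```bash
python3 -m handwheel '[[[11.1,-12.6,5],[0,0,0.1]],[[11.1,-12.6,5],[0,0,0.1]],[[11.1,-12.6,5],[0,0,0.1]],[[11.1,-12.6,5],[0,0,0.1]]]'
python3 - <<'E'
from h import *
for c in('wrist','top','side'):
    im=ctrl.get_image(c)
    if c=='wrist': cv2.imwrite('pics/w1.png',im)
    find(c,['right_hub','right_red_ball'])
go(HR,.08,.184+np.pi/2)
E
```

```text
t: 3.0
tool_pos: [0.5042, 0.1209, 0.2194]
tool_rot: [-3.128, -0.293, 0.006]
contact_force: [-0.7, -0.1, -1.3]
opening: 0.0851
grip_force: 0.0
wrist right_hub 0.57 [323. 230.] [502. 119.  93.]
wrist right_hub 0.2 [480.  68.] [619.  45.  93.]
wrist right_red_ball 0.85 [327. 155.] [550. 125.  93.]
top right_hub 0.6 [206. 287.] [553. 400.  93.]
side right_hub 0.68 [389. 235.] [503. 142.  93.]
side right_hub 0.62 [368. 227.] [553. 120.  93.]
side right_red_ball 0.71 [365. 226.] [561. 113.  93.]
t 3.45 p [0.5045 0.1201 0.2221] ydir -1.385 q6 1.48 axis [ 0.001  0.    -1.   ]
shift cm [-0.04 -0.1  14.21] az 0.0013636433160844064
```

View pics/w1.png

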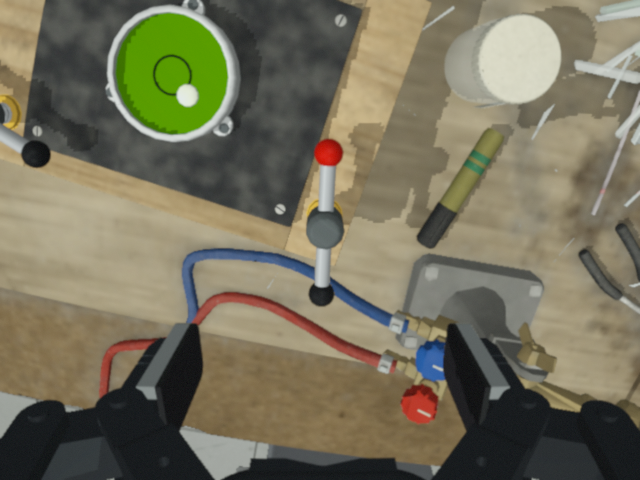

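Wrist view: red ball (328,152), black ball (321,295), hub (325,230), ring (172,75), bubble (187,95).

```bash
sed -i "s/np.clip(200-S,0,None)\*(disc>0)\*(hsv\[...,2\]>110)/(S<90)*(disc>0)*(hsv[...,2]>170)*1./" h.py
python3 - <<'E'
from h import *
r=at('wrist',(328,152),.093)[:2];b=at('wrist',(321,295),.093)[:2]
print((r+b)/2,at('wrist',(325,229),.104),np.hypot(*(r-b)),np.arctan2(*(r-b)[::-1]))
bub('wrist',cv2.imread('pics/w1.png')); bub('top',cv2.imread('pics/top.png'))
d=(at('wrist',(187,95),.083)-at('wrist',(172,75),.083))[:2]*1e3; print(d@X,d@Y)
E
```

```text
[0.50347978 0.11895943] [0.50584478 0.11900828 0.104     ] 0.09846388348686862 0.1411460084181956
wrist disc ((171.1766815185547, 73.25501251220703), (110.37237548828125, 121.08589935302734), 164.54217529296875) bub [186.7  95.2] offset [-10.  -12.7] turn L,R 0.21 -1.79
top disc ((309.8887939453125, 269.19635009765625), (42.39667510986328, 42.63612365722656), 62.003211975097656) bub [315.7 275.2] offset [ -8.7 -10.6] turn L,R 0.15 -1.52
-9.0273274972919 -12.095462392811243
```

```bash
python3 -m handwheel '[[[0,0.1,5],[0,0,0.02]],[[0,0.1,10],[0,0,0.02]],[[0,0.1,13.9],[0,0,0.02]],[[0,0.1,13.9],[0,0,0.02]],[[0,0.1,13.9],[0,0,0.02]]]' && python3 -m handwheel '[[[0,0,0],[0,0,0]],[[0,0,0],[0,0,0]],[[0,0,0],[0,0,0]],[[0,0,0],[0,0,0]],[[0,0,0],[0,0,0]]]' 1 30
```

```text
t: 4.08
tool_pos: [0.5058, 0.1199, 0.0844]
tool_rot: [-3.131, -0.261, -0.004]
contact_force: [-0.3, -0.3, 0.1]
opening: 0.0856
grip_force: 0.0
t: 4.7
tool_pos: [0.5049, 0.1198, 0.0833]
tool_rot: [3.13, 0.262, 0.001]
contact_force: [-0.9, -1.4, 5.4]
opening: 0.0236
grip_force: 29.6
```

```bash
python3 -m handwheel '[[[0,0,0],[0,0,-0.16]],[[0,0,0],[0,0,-0.32]],[[0,0,0],[0,0,-0.48]],[[0,0,0],[0,0,-0.64]],[[0,0,0],[0,0,-0.8]]]' && python3 -m handwheel '[[[0,0,0],[0,0,-0.16]],[[0,0,0],[0,0,-0.32]],[[0,0,0],[0,0,-0.48]],[[0,0,0],[0,0,-0.64]],[[0,0,0],[0,0,-0.8]]]' && python3 -m handwheel '[[[0,0,0],[0,0,0]],[[0,0,0],[0,0,0]],[[0,0,0],[0,0,0]],[[0,0,0],[0,0,0]],[[0,0,0],[0,0,0]]]'
python3 - <<'E'
from h import *
go(HR,.2)
im=ctrl.get_image('top');bub('top',im,'pics/c2.png')
E
```

```text
t: 5.32
tool_pos: [0.5046, 0.1202, 0.0832]
tool_rot: [-2.777, -1.466, -0.0]
contact_force: [-2.3, 1.2, 5.6]
opening: 0.0234
grip_force: 29.6
t: 5.95
tool_pos: [0.504, 0.1204, 0.0832]
tool_rot: [-1.986, -2.431, 0.0]
contact_force: [-5.6, 0.5, 7.5]
opening: 0.0235
grip_force: 29.8
t: 6.58
tool_pos: [0.504, 0.1204, 0.0832]
tool_rot: [-1.992, -2.427, 0.001]
contact_force: [-5.3, 0.5, 8.4]
opening: 0.0232
grip_force: 29.8
t 6.575 p [0.504  0.1204 0.0832] ydir 0.196 q6 -0.11 axis [-0.002  0.001 -1.   ]
shift cm [ 7.000e-02 -1.000e-02 -1.168e+01] az None
top disc ((310.0797424316406, 269.51031494140625), (42.18434143066406, 42.70464324951172), 73.9211196899414) bub [311.5 269.2] offset [ 0.7 -2.2] turn L,R 0.23 -0.12
```

View pics/c2.png

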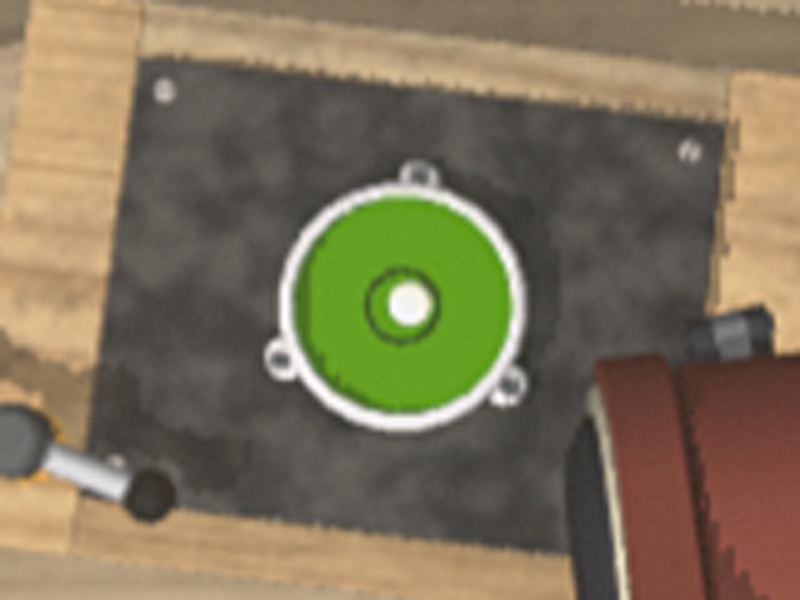

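The bubble (408,303 in the crop) is now inside the ring centred at (402,305). I release, lift and re-measure.

```bash
python3 -m handwheel '[[[0,0,0],[0,0,0]],[[0,0,0],[0,0,0]],[[0,0,0],[0,0,0]],[[0,0,0],[0,0,0]]]' -0.2 && python3 -m handwheel '[[[0,0,-5],[0,0,0]],[[0,0,-10],[0,0,0]],[[0,0,-15],[0,0,0]],[[0,0,-15],[0,0,0]],[[0,0,-15],[0,0,0]]]'
python3 - <<'E'
from h import *
bub('top',ctrl.get_image('top'))
im=ctrl.get_image('wrist');bub('wrist',im,'pics/w2.png')
find('wrist',['ring_centre','bubble_centre','left_hub','left_red_ball'])
go(HL,.23,1.2146+np.pi/2)
E
```

```text
t: 7.12
tool_pos: [0.5045, 0.1199, 0.0823]
tool_rot: [-1.993, -2.428, 0.0]
contact_force: [-0.2, 0.1, -0.2]
opening: 0.0512
grip_force: 0.0
t: 7.75
tool_pos: [0.5043, 0.1199, 0.232]
tool_rot: [-1.993, -2.428, 0.001]
contact_force: [-0.4, -0.4, -0.9]
opening: 0.0515
grip_force: 0.0
top disc ((310.04248046875, 269.5207214355469), (42.17643356323242, 42.656593322753906), 81.10944366455078) bub [311.4 269.1] offset [ 1.  -2.1] turn L,R 0.24 -0.09
wrist disc ((471.8111877441406, 77.60559844970703), (105.89738464355469, 115.82814025878906), 18.401662826538086) bub [471.9  82.6] offset [ 1.3 -2.8] turn L,R 0.33 -0.12
wrist ring_centre 0.82 [474.  82.] [580. 229.  83.]
wrist bubble_centre 0.61 [475.  82.] [581. 230.  83.]
wrist left_hub 0.64 [325. 149.] [495. 168.  93.]
t 8.05 p [0.5039 0.1198 0.2311] ydir 0.196 q6 -0.11 axis [-0.002 -0.    -1.   ]
shift cm [22.93  7.82  0.1 ] az 0.5521757008577852
```

View pics/w2.png

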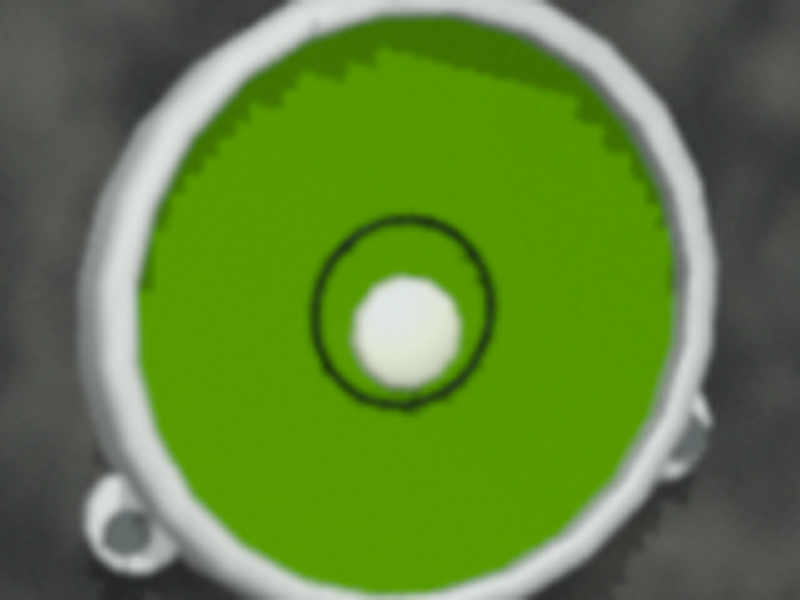

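The bubble (407,332) is already inside the ring centred at (404,310), about 2 mm off. A turn of about +0.25 on the left screw should centre it.

```bash
python3 -m handwheel '[[[6,2,0],[0,0,0.14]],[[12,4,0],[0,0,0.28]],[[18,6,0],[0,0,0.42]],[[22.9,7.8,0],[0,0,0.55]],[[22.9,7.8,0],[0,0,0.55]]]' && python3 -m handwheel '[[[0,0,0],[0,0,0]],[[0,0,0],[0,0,0]]]'
python3 - <<'E'
from h import *
im=ctrl.get_image('wrist');cv2.imwrite('pics/w3.png',im);find('wrist',['left_hub','left_red_ball']);go(HL,.083,1.2146+np.pi/2)
E
```

```text
t: 8.68
tool_pos: [0.5358, 0.3628, 0.2309]
tool_rot: [-2.574, -1.8, 0.003]
contact_force: [0.8, 0.3, 0.3]
opening: 0.0511
grip_force: 0.0
t: 8.93
tool_pos: [0.5365, 0.3586, 0.2324]
tool_rot: [2.579, 1.794, -0.001]
contact_force: [0.1, 0.8, -0.3]
opening: 0.0514
grip_force: 0.0
wrist left_hub 0.64 [324. 227.] [536. 355.  93.]
wrist left_red_ball 0.66 [328. 149.] [556. 404.  93.]
wrist left_red_ball 0.65 [324. 227.] [536. 355.  93.]
t 9.075 p [0.5366 0.3587 0.2328] ydir -0.355 q6 0.83 axis [ 0.  0. -1.]
shift cm [ 0.09 -0.11 14.98] az 0.0009206127367971106
```

View pics/w3.png

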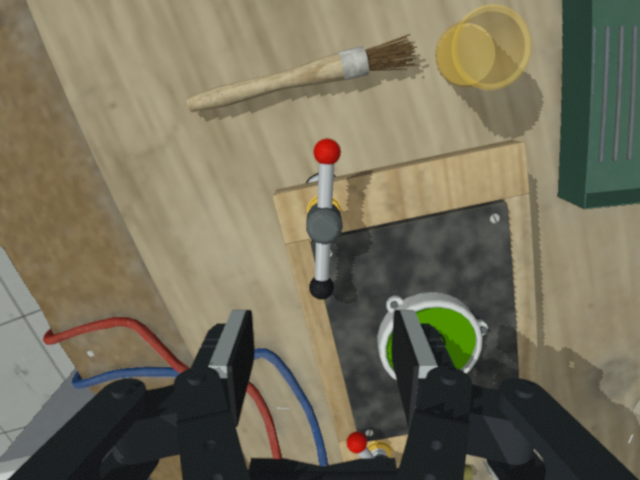

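The red ball (327,151), hub (324,225) and black ball (321,289) match the layout seen over the right screw, so the tool is aligned. I descend and grip.

```bash
python3 -m handwheel '[[[0,0,5],[0,0,0.02]],[[0,0,10],[0,0,0.02]],[[0,0,14.9],[0,0,0.02]],[[0,0,14.9],[0,0,0.02]],[[0,0,14.9],[0,0,0.02]]]' && python3 -m handwheel '[[[0,0,0],[0,0,0]],[[0,0,0],[0,0,0]],[[0,0,0],[0,0,0]],[[0,0,0],[0,0,0]],[[0,0,0],[0,0,0]]]' 1 30 &&  python3 -m handwheel '[[[0,0,0],[0,0,0.13]],[[0,0,0],[0,0,0.25]],[[0,0,0],[0,0,0.25]],[[0,0,0],[0,0,0.25]],[[0,0,0],[0,0,0.25]]]' && python3 -m handwheel '[[[0,0,0],[0,0,0]],[[0,0,0],[0,0,0]],[[0,0,0],[0,0,0]],[[0,0,0],[0,0,0]],[[0,0,0],[0,0,0]]]' -0.2 &&  python3 -m handwheel '[[[0,0,-5],[0,0,0]],[[0,0,-10],[0,0,0]],[[0,0,-15],[0,0,0]],[[0,0,-15],[0,0,0]],[[0,0,-15],[0,0,0]]]'
python3 - <<'E'
from h import *
bub('top',ctrl.get_image('top'),'pics/c4.png')
E
```

```text
t: 9.7
tool_pos: [0.5377, 0.36, 0.0858]
tool_rot: [2.596, 1.769, 0.005]
contact_force: [-0.0, -0.7, 1.7]
opening: 0.0511
grip_force: 0.0
t: 10.32
tool_pos: [0.5382, 0.3606, 0.087]
tool_rot: [2.595, 1.769, 0.008]
contact_force: [-1.0, -0.8, 6.3]
opening: 0.0235
grip_force: 29.4
t: 10.95
tool_pos: [0.5389, 0.3602, 0.087]
tool_rot: [2.795, 1.431, 0.009]
contact_force: [1.5, -2.2, 5.6]
opening: 0.0234
grip_force: 29.4
t: 11.58
tool_pos: [0.5363, 0.3597, 0.0834]
tool_rot: [-2.796, -1.432, 0.0]
contact_force: [1.5, 0.1, -0.6]
opening: 0.0509
grip_force: 0.0
t: 12.2
tool_pos: [0.5362, 0.3596, 0.233]
tool_rot: [2.796, 1.432, -0.001]
contact_force: [-0.3, -0.2, -0.1]
opening: 0.0511
grip_force: 0.0
top disc ((310.1068115234375, 269.4716491699219), (42.160186767578125, 42.766197204589844), 73.10752868652344) bub [310.5 270.1] offset [-1.  -0.8] turn L,R -0.02 -0.14
```

View pics/c4.png

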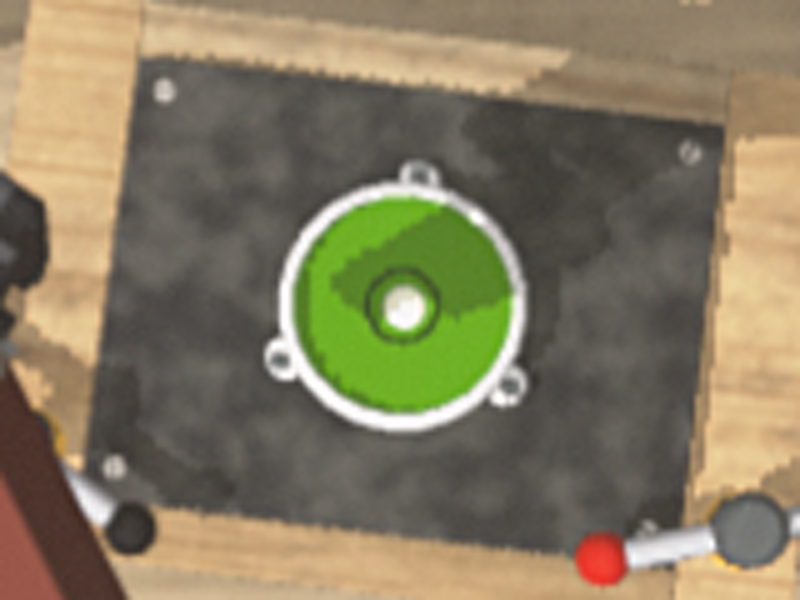

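The bubble (404,306) is now centred in the ring (402,305), and the arm is clear.

```bash
python3 -c "
from h import *
bub('top',ctrl.get_image('top'));print(ctrl.finish_job())"
```

```text
top disc ((310.10333251953125, 269.488525390625), (42.19584274291992, 42.765419006347656), 70.25613403320312) bub [310.4 270.2] offset [-1.1 -0.7] turn L,R -0.03 -0.14
the job is handed in; nothing more can be done
None
```

The slab is level and the job is handed in: the bubble sits about 1 mm from the ring's centre, wholly inside the black ring, after turning the right screw about −1.6 rad and the left about +0.25 rad, with the gripper released and lifted clear.

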